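# Seat the book and draw up the desk book press

## Robot

A 6-joint arm with a two-finger parallel gripper is mounted at the origin on the work surface. World frame = base frame: x ahead of the robot, y to its left, z up, the work surface at z = 0. Lengths are in mm, angles in rad, forces in N, time in s.
With the tool pointing down it reaches from about 350 to 775 mm from the base axis. Payload 7.3 kg.
Tool frame: the origin (TCP) lies at the very end of the fingers, on their centre line; the grasp point (between the pads) lies 19 mm behind it; x points along the fingers, y is the direction in which the jaws open and shut, and the axes are right-handed (so a half turn about x gives the same grasp; the last joint's range is limited). The gripper opens to 92 mm and grips with 3 to 60 N. Pads are 19 mm wide; open, the fingers measure 130 mm over their backs; the gripper's body (75 mm by 190 mm) begins 47 mm behind the grasp point.
Start: joints at [-1.262, 0.342, 1.524, -0, 1.275, -0.146], TCP at [230.647, -471.642, 226.741] pointing down, gripper open.
Joint ranges: [-2.53, 2.53], [-0.77, 2.02], [0.04, 2.7], [-1, 4.14], [0.28, 2.66], [-3.11, 3.11]. Speed limits (rad/s): [2.57, 2.57, 3.14, 3.14, 3.14, 3.14].

## Interface

Orientations are given as [roll, pitch, yaw] about the fixed x, y, z axes, in that order (R = Rz(yaw) Ry(pitch) Rx(roll)).
In Python, from plant import bot gives the robot as it stands.
- The arm moves only by the tool step_arm, never from a script. Its argument "targets" is a list that holds one entry, the list of rows, each a list of 4 numbers: the shift along the tool's x, y, z in m, then the turn about the tool's x in degrees. A call has exactly 5 rows; each row is the pose to reach, as a shift and turn from the pose measured when the call began, along the tool's axes at that moment; what a row does not reach only later rows make up. A row lasts 1/12 s, in which the tool goes at most 41.7 mm and 7.16 degrees, less where a joint would pass 70% of its speed; a pose out of reach is approached as far as the arm can. A call with a gripper value outside its range is refused whole. "jaw" is the closure, from 0 (fully open) to 1 (shut), set as the call begins (left out, the last holds). The fingers move at their own pace and stop on an object; the grip force is fixed at half the most. Time passes only in rows, so rows that repeat a pose let the fingers close, or fill a call up. It gives the time, the measured TCP pose, the force and the opening at its end, in the units of the state.
- bot.get_obs(): the state, without advancing time (a new reading comes with each control period).
- bot.capture(name): name is "side" or "top"; returns a dict with "color" (384x512x3 uint8, red, green, blue), "depth" (384x512 float32, mm along the optical axis (not along the pixel's ray), 0 where there is no reading), "fov_y" (degrees; the focal length in pixels is half the picture's height over the tangent of half this angle, whatever the lens; pixels are square), "cx", "cy" (the principal point, pixels), "rvec" (rotation vector, rad) and "tvec" (3), from world to camera coordinates, as OpenCV has them. Camera axes: x right, y down, z forward; pixel columns grow to the right and rows downward; lengths in mm; the calibration is good to about 2 mm. A picture is of the moment at which its call begins.
- bot.close_job(): hands the job in, once; it reports no verdict.
The state is a dict: "time": time; "joint_positions": joint angles; "dq": joint speeds; "tau": joint torques, N m; "tool_pos": TCP position; "tcp_rot": TCP orientation; "contact_force": force on the tool from outside, world axes, zero at the start; "moment": the same for the moment, N m; "grip_width": finger opening in mm.
Only numpy, scipy, OpenCV 4.12 (cv2) and the standard library are available. Lean on these libraries where they do the work, as an engineer would, in place of code of your own. Each camera call takes 0.05 s, during which the arm holds its last target. There are 200 camera calls.

## Task

The blue book sticks out of the front of the small green book press. Push it gently all the way in until it rests against the back stop, then take the red handwheel's black crank handle and wind it counter-clockwise (seen from above), following the wheel as it climbs, until the cradle has lifted the book against the steel plate above it and squeezes it firmly but not hard: stop soon after the wheel begins to turn clearly heavier. Let go of everything, leave the press clamped, and leave the other things on the desk alone.

Things in the scene. Friction and masses are not known exactly. Their poses are not given: they have to be found in the camera images.
- press: Green pull-up book press fixed to the table; placed differently each time. Origin: centre of the base's underside, on the vertical screw axis; x points from the open front (robot side) to the back, z up. Base 200 (x) x 250 (y) x 18 mm; two posts at y = +-108 mm carry a fixed bridge. The handwheel is on top; two rods at y = +-88 mm draw the cradle up with the wheel.
- cradle: Aluminium cradle, plate 170 (x) x 186 (y) x 10 mm, side rails 10 mm high and 154 mm apart inside, back stop lip with its face 85 mm behind the screw axis. Origin: underside centre, 30 mm above the table at first; axes as the press. Sprung: once the book meets the plate the squeeze grows by about 25 N per mm of stem rise (140 N per rad of wheel).
- home (a point): Mark fixed to the press, at table height, 20 mm in front of the screw axis: the book's middle lies straight above it when the book is fully home against the back stop. Axes as the press.
- book_center (a point): Centre of the blue hardcover book, 210 (x, along the press) x 148 (y) x 28 mm, about 0.5 kg, lying flat in the cradle between the rails, 54 mm above the table. At the start it sticks out at the front and has 25 to 45 mm to go inward (press +x) until its back edge meets the stop.
- book_front (a point): Middle of the book's front edge face (105 mm in front of its centre, half-way up): where to push. When home it is 125 mm in front of the screw axis; the table in front of it is free.
- wheel (a joint): Screw angle, rad, 0 at the start, growing counter-clockwise from above. Stem, wheel and cradle rise 36 mm per turn (5.73 mm per rad); 24 to 36 mm of rise bring the book's top (68 mm high at first) to the plate. Friction holds the screw where it is left. Running free takes 10 to 13 N at the crank handle; a squeeze of 50 N adds about 5 N, 80 N about 8 N.
- wheel_hub (a point): Centre of the red handwheel (rim circle 110 mm diameter, rim 12 mm thick) on the screw axis, at mid thickness of the rim; 191 mm above the table at the start; rises with the stem.
- crank_grip (a point): Near mid-height of the black upright crank handle on the rim, 55 mm from the screw axis, 39 mm above the hub point: a sleeve 22 mm in diameter reaching 24 mm above and 28 mm below this point. It spins freely about its own upright axis, so a hand that keeps its heading can carry it round. Starts at any clock position; rises with the wheel.
- spare_book: A second closed hardcover book, green, 210 x 148 x 28 mm, lying flat on the right of the table (robot's view); bystander, leave alone. Origin under its middle.
- glue: White glue bottle with yellow band and orange cap, 52 mm diameter, 130 mm tall, right of the press; bystander. Origin under its middle.
- tape: Brown roll of tape lying flat, 96 mm diameter, 24 mm high, left of the press; bystander. Origin under its middle.
- mug: Blue mug, 80 mm diameter, 95 mm tall, on the right near the grey label printer; bystander. Origin under its middle.
- mouse: Black computer mouse, 105 x 62 x 32 mm, on the left; bystander. Origin under its middle.
- stapler: Stapler with red top, 150 x 36 x 60 mm, on the left; bystander. Origin under its middle.
- carton: White carton, 110 x 130 x 95 mm, far right; bystander. Origin under its middle.
- bridge (a point): Top centre of the fixed green bridge (60 x 250 mm, from 125 to 150 mm high). Under it hangs a fixed steel pressure plate, 110 (x) x 120 (y) mm. The plate's height was set by hand and is not measured: its underside is anywhere from 92 to 104 mm above the table, so its contact with the book must be felt. A squeeze of 35 to 75 N on the book is right; over 110 N would hurt it.

How it is judged (in metres and radians):
On the way, in this order (a step that is already met when the one before it is completed fails the run):
1. the book rests home against the back stop (within 4 mm), not yet squeezed (x of book_center in the frame of home above -0.004 m and y of book_center in the frame of home between -0.008 and 0.008 m and contact force between cradle and book below 16 N), for 0.2 s.
2. the cradle squeezes the home book against the plate (x of book_center in the frame of home above -0.004 m and y of book_center in the frame of home between -0.008 and 0.008 m and contact force between cradle and book between 22 and 90 N and value of joint wheel above 3.5 rad), for 0.2 s.
At the end, for the whole second after the job is handed in: The book is home (its middle no more than 4 mm short of the home mark and within 8 mm of it sideways), lifted and squeezed so that the cradle bears on it with 22 to 90 N, wheel wound up at least 3.5 rad and staying there, nothing moving (all of step 2 and linear speed of book below 0.005 m/s); the robot touches nothing.
It fails at once if the book is squeezed too hard (over 115 N) (contact force between cradle and book above 115 N).
It fails at once if the book is pushed too hard (over 35 N) (contact force between the fingers and book above 35 N).
It fails at once if another thing on the desk was shoved more than 30 mm (distance of any of spare_book, glue, tape, mug, mouse, stapler, carton from where it was at the start of the episode above 0.03 m).
It also fails if it takes over 70 s, if anything falls off the work surface, if the arm or the gripper's body presses on something with over 40 N, if the wrist force passes 120 N, or if a joint passes its speed limit or range.

## Working session

There is one attempt and no reset: what is moved stays moved. The work goes in short steps, Python scripts to look and compute and a tool call to move; the robot and the scene stay as the last step left them, time stands still between calls to the robot, and variables do not carry over. Pictures are saved under pics/ and viewed, about 8 in all and at most 12, crops included, and the job is handed in when it is done.

Besides the shell and the picture viewer there is one more tool, called after "Request:" as name(argument=value, ...) on one line, values as JSON. step_arm: Moves the arm, as the interface text tells. Its arguments: {"type":"object","properties":{"targets":{"type":"array","items":{"type":"array","items":{"type":"array","items":{"type":"number"}}}},"jaw":{"type":"number"}},"required":["targets"]}

```bash
mkdir -p pics; cat > h.py <<'E'
import numpy as np, cv2
from plant import bot
def cap(n):
    c=bot.capture(n); c['R']=cv2.Rodrigues(np.array(c['rvec'],float))[0]; c['t']=np.array(c['tvec'],float).ravel()
    c['f']=192/np.tan(np.radians(c['fov_y'])/2); return c
def cloud(c):
    v,u=np.mgrid[:384,:512]; d=c['depth']
    P=np.stack([(u-c['cx'])/c['f']*d,(v-c['cy'])/c['f']*d,d],-1)
    return (P-c['t'])@c['R']
def ray(c,u,v,z):
    d=np.array([(u-c['cx'])/c['f'],(v-c['cy'])/c['f'],1])@c['R']; o=-c['t']@c['R']
    return o+d*(z-o[2])/d[2]
def save(c,n,s=1.5):
    cv2.imwrite('pics/'+n,cv2.resize(c['color'][...,::-1],None,fx=s,fy=s))
E
python3 - <<'E'
from h import *
for n in('top','side'):
    c=cap(n); save(c,n+'0.png'); print(n,-c['t']@c['R'],c['R'][2],c['f'])
o=bot.get_obs();print(o)
E
```

```text
top [ 315.82658176   19.45490988 1463.16060375] [ 0.13765631  0.003166   -0.990475  ] 428.3770408121206
side [ 307.86461557  981.00266761 1132.14681583] [ 0.14222627 -0.69029668 -0.70940974] 435.16631996646447
{'time': 0.1, 'joint_positions': array([-1.26197187e+00,  3.42667273e-01,  1.52492199e+00, -3.64351884e-06,
        1.27540166e+00, -1.45967120e-01]), 'dq': array([-0.00085547, -0.00255538, -0.00455506,  0.00038852,  0.00159969,
       -0.00039762]), 'tau': array([ 1.74347035e-03, -4.32004595e+01, -2.44694245e+01,  7.18561420e-02,
        5.25646994e-02, -6.47412730e-05]), 'tool_pos': array([ 230.54199402, -471.26742639,  226.1069041 ]), 'tcp_rot': array([-1.71427164,  1.56939806,  1.88211366]), 'contact_force': array([-0.51616618,  0.59104803,  0.53777742]), 'moment': array([-0.03661269, -0.00719285, -0.00278693]), 'grip_width': 92.05547264865729}
```

View pics/top0.png

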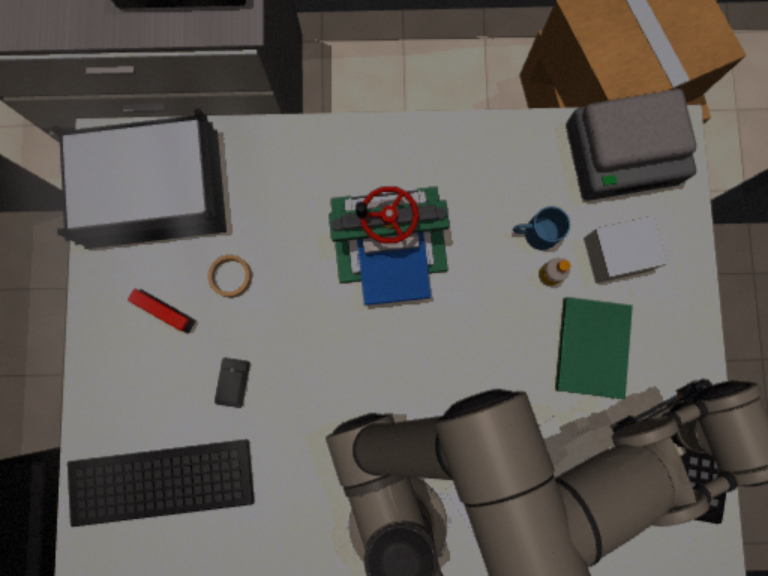

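View pics/side0.png

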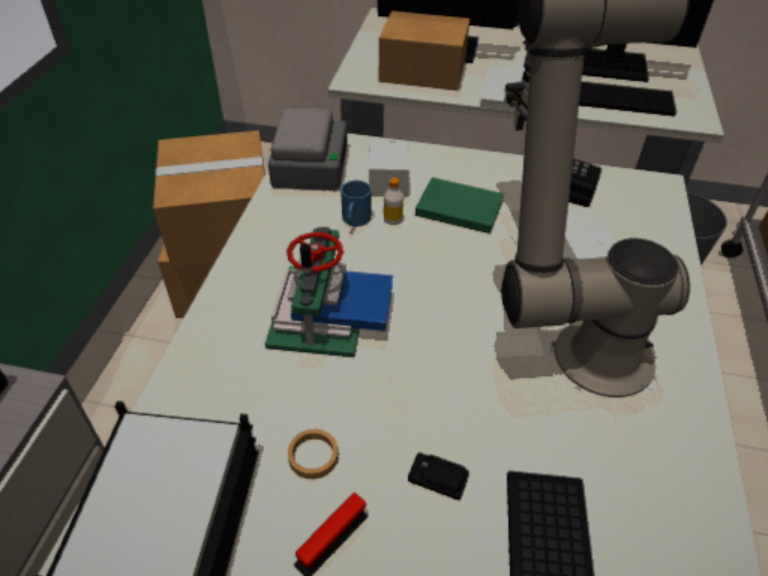

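Top view: wheel at about (390,214), black handle at (361,210), book front edge at about (363–430, 300) in 1.5x pixels. Side view: press at (320,290). Next I measure from masks.

```bash
cat > meas.py <<'E'
from h import *
def look(verbose=1):
    c=cap('top'); P=cloud(c); hsv=cv2.cvtColor(c['color'],cv2.COLOR_RGB2HSV)
    X,Y,Z=P[...,0],P[...,1],P[...,2]
    reg=(X>400)&(X<900)&(abs(Y)<250)
    h,s,v=[hsv[...,i].astype(int) for i in range(3)]
    blue=reg&(h>100)&(h<125)&(s>120)&(Z<120)&(Y>-150)
    red=reg&((h<8)|(h>172))&(s>130)&(Z>130)
    blk=reg&(v<45)&(Z>200)
    out={}
    for n,m in(('blue',blue),('red',red),('blk',blk)):
        k,l,st,ce=cv2.connectedComponentsWithStats(m.astype(np.uint8))
        if k<2: print(n,'none');continue
        i=1+st[1:,4].argmax(); mm=l==i
        out[n]=mm; print(n,st[i],np.median(P[mm],0).round(1),'zrange',np.percentile(Z[mm],[5,50,95]).round(1))
    return c,P,out
if __name__=='__main__':
    c,P,o=look()
    cn=max(cv2.findContours(o['red'].astype(np.uint8),0,2)[0],key=cv2.contourArea).reshape(-1,2)
    zr=np.median(P[o['red']][:,2]); 
    hull=cv2.convexHull(cn).reshape(-1,2)
    pts=np.array([ray(c,u,v,197) for u,v in hull])
    print('circ',cv2.minEnclosingCircle(pts[:,:2].astype(np.float32)), cv2.fitEllipse(pts[:,:2].astype(np.float32)))
    b=np.argwhere(o['blue'])[:,::-1]; pts=np.array([ray(c,u,v,68) for u,v in b]).astype(np.float32)
    r=cv2.minAreaRect(pts[:,:2]);print('book',r,cv2.boxPoints(r))
    k=np.argwhere(o['blk'])[:,::-1]; print('blk px',k.min(0),k.max(0),k.mean(0))
    q=P[o['blk']]; q=q[q[:,2]>np.percentile(q[:,2],60)]; print('blktop',q.mean(0),ray(c,*k.mean(0),240))
    print(c['color'].shape)
E
python3 meas.py
```

```text
blue [ 238  155   49   48 1579] [542.   -3.3  67.7] zrange [61.8 67.7 72.4]
red [240 125  39  37 557] [640.5   2.  195.7] zrange [189.2 195.7 200.9]
blk [237 135   8  10  63] [642.3  61.1 250.1] zrange [212.  250.1 257.1]
circ ((643.6942749023438, 8.096957206726074), 60.126319885253906) ((643.9193115234375, 7.247732639312744), (117.44322204589844, 118.61634826660156), 37.042850494384766)Traceback (most recent call last):
  File "meas.py", line 25, in <module>
    r=cv2.minAreaRect(pts[:,:2]);print('book',r,cv2.boxPoints(r))
cv2.error: OpenCV(4.12.0) /io/opencv/modules/imgproc/src/convhull.cpp:143: error: (-215:Assertion failed) total >= 0 && (depth == CV_32F || depth == CV_32S) in function 'convexHull'
```

```bash
sed -i 's/cv2.minAreaRect(pts\[:,:2\])/cv2.minAreaRect(np.ascontiguousarray(pts[:,:2]))/' meas.py
cat >> meas.py <<'E'
    hsv=cv2.cvtColor(c['color'],cv2.COLOR_RGB2HSV); X,Y,Z=P[...,0],P[...,1],P[...,2]
    g=(X>450)&(X<800)&(Y<180)&(Y>-150)&(hsv[...,0]>55)&(hsv[...,0]<90)&(hsv[...,1]>90)
    for nm,zl,zh,z in(('bridge',130,170,150),('base',5,35,18)):
        m=g&(Z>zl)&(Z<zh); k=np.argwhere(m)[:,::-1]
        p=np.array([ray(c,u,v,z)[:2] for u,v in k]).astype(np.float32); r=cv2.minAreaRect(p); print(nm,len(k),r,cv2.boxPoints(r).round().tolist())
E
python3 meas.py
```

```text
blue [ 238  155   49   48 1581] [542.4  -3.4  67.8] zrange [62.2 67.8 72.4]
red [240 125  39  37 560] [641.1   1.2 195.7] zrange [190.1 195.7 201. ]
blk [237 135   8  10  63] [642.1  61.2 250.7] zrange [210.5 250.7 256.7]
circ ((643.368408203125, 6.9282307624816895), 59.78829574584961) ((644.14111328125, 6.987471580505371), (117.37960815429688, 118.2521743774414), 13.635364532470703)
book ((556.0553588867188, -2.0781021118164062), (146.964111328125, 148.02418518066406), 4.676158428192139) [[476.78415   65.6971  ]
 [488.85165  -81.834366]
 [635.32654  -69.8533  ]
 [623.25903   77.67816 ]]
blk px [237 135] [244 144] [240.55555556 139.58730159]
blktop [645.58375357  61.80824198 254.47192073] [643.99382427  61.24908739 240.        ]
(384, 512, 3)
bridge 541 ((644.06689453125, 6.521980285644531), (63.25564193725586, 245.041015625), 4.970426559448242) [[602.0, 126.0], [623.0, -118.0], [686.0, -113.0], [665.0, 131.0]]
base 619 ((644.2286987304688, 6.426177978515625), (197.23452758789062, 246.4368133544922), 5.204253196716309) [[535.0, 120.0], [557.0, -125.0], [754.0, -107.0], [731.0, 138.0]]
```

```bash
cat >> h.py <<'E'
from scipy.spatial.transform import Rotation as Ro
A=np.array([644,6.5]); YAW=np.radians(5.0); ex=np.array([np.cos(YAW),np.sin(YAW)]); ey=np.array([-ex[1],ex[0]])
def st(): 
    o=bot.get_obs(); R=Ro.from_euler('xyz',o['tcp_rot']).as_matrix(); return o,R
def to(*Ps):
    o,R=st(); p=np.array(o['tool_pos']); print('t',round(o['time'],2),'tcp',p.round(1),'F',o['contact_force'].round(1),'w',round(o['grip_width'],1),'q',np.round(o['joint_positions'],2))
    print('tool y yaw %.1f'%np.degrees(np.arctan2(R[1,1],R[0,1])),'x',R[:,0].round(3))
    for P in Ps: print(np.round((np.array(P)-p)@R/1000,4).tolist())
def pf(x,y,z): return [*(A+x*ex+y*ey),z]
E
python3 -c "
from h import *
to(pf(-215,0,200),pf(-215,0,46),pf(-125,0,46))"
```

```text
t 0.2 tcp [ 230.6 -471.4  226.3] F [-0.4 -0.  -0.8] w 91.8 q [-1.26  0.34  1.52 -0.    1.28 -0.15]
tool y yaw -63.9 x [-0.     0.001 -1.   ]
[0.0266, -0.3249, -0.3807]
[0.1806, -0.3248, -0.3807]
[0.1806, -0.2924, -0.4647]
```

Request:
step_arm(targets=[[[0.002,-0.026,-0.03,4.2],[0.004,-0.052,-0.061,8.4],[0.006,-0.078,-0.091,12.6],[0.008,-0.104,-0.122,16.8],[0.01,-0.13,-0.152,21.1]]], jaw=1)

```text
time: 0.62
tool_pos: [310.2, -286.0, 216.3]
tcp_rot: [-1.442, 1.57, 1.782]
contact_force: [1.5, -0.3, -0.6]
grip_width: 63.0
```

```bash
python3 -c "
from h import *
to(pf(-215,0,200),pf(-215,0,46),pf(-125,0,46))"
```

```text
t 0.62 tcp [ 310.2 -286.   216.3] F [ 1.5 -0.3 -0.6] w 63.0 q [-0.93  0.16  1.8   0.    1.18  0.56]
tool y yaw -85.3 x [-0.     0.001 -1.   ]
[0.0165, -0.2631, -0.1416]
[0.1705, -0.2629, -0.1417]
[0.1705, -0.2634, -0.2317]
```

Request:
step_arm(targets=[[[0.003,-0.037,-0.02,0],[0.006,-0.074,-0.04,0],[0.009,-0.111,-0.06,0],[0.012,-0.148,-0.08,0],[0.015,-0.185,-0.1,0]]])

```text
time: 1.03
tool_pos: [393.3, -95.4, 201.8]
tcp_rot: [-1.94, 1.57, 1.283]
contact_force: [1.4, -0.5, -0.3]
grip_width: 30.2
```

Request:
step_arm(targets=[[[0.02,-0.036,-0.02,0],[0.04,-0.073,-0.038,0],[0.07,-0.076,-0.04,0],[0.1,-0.078,-0.041,0],[0.135,-0.078,-0.041,0]]])

```text
time: 1.45
tool_pos: [428.7, -12.8, 66.2]
tcp_rot: [-3.081, 1.568, 0.146]
contact_force: [1.5, -0.7, -1.7]
grip_width: 1.0
```

```bash
python3 -c "
from h import *
to(pf(-215,0,46),pf(-162,0,46),pf(-125,0,46))"
```

```text
t 1.45 tcp [428.7 -12.8  66.2] F [ 1.5 -0.7 -1.7] w 1.0 q [-0.21  0.39  1.99  0.    0.76  1.28]
tool y yaw -85.1 x [ 0.003  0.    -1.   ]
[0.0202, -0.0005, -0.0011]
[0.0204, -0.0006, -0.0541]
[0.0205, -0.0007, -0.0911]
```

Request:
step_arm(targets=[[[0.01,0,-0.001,0],[0.02,0,-0.008,0],[0.02,0,-0.018,0],[0.02,0,-0.026,0],[0.02,0,-0.032,0]]])

```text
time: 1.87
tool_pos: [461.6, -10.2, 46.3]
tcp_rot: [-3.139, 1.568, 0.087]
contact_force: [0.2, -0.5, -0.6]
grip_width: 0.4
```

Request:
step_arm(targets=[[[0,0,-0.003,0],[0,0,-0.006,0],[0,0,-0.01,0],[0,0,-0.014,0],[0,0,-0.018,0]]])

```text
time: 2.28
tool_pos: [478.3, -8.4, 46.3]
tcp_rot: [-1.702, 1.57, 1.524]
contact_force: [-5.2, -0.6, 4.2]
grip_width: 0.3
```

```bash
python3 -c "
from h import *
to(pf(-134.5,0,46));c=cap('side');cv2.imwrite('pics/s1.png',cv2.resize(c['color'][120:250,160:330,::-1],None,fx=4,fy=4))"
```

```text
t 2.28 tcp [478.3  -8.4  46.3] F [-5.2 -0.6  4.2] w 0.3 q [-0.18  0.49  1.87  0.    0.77  1.31]
tool y yaw -85.1 x [ 0.     0.001 -1.   ]
[0.0003, -0.0005, -0.0319]
```

View pics/s1.png

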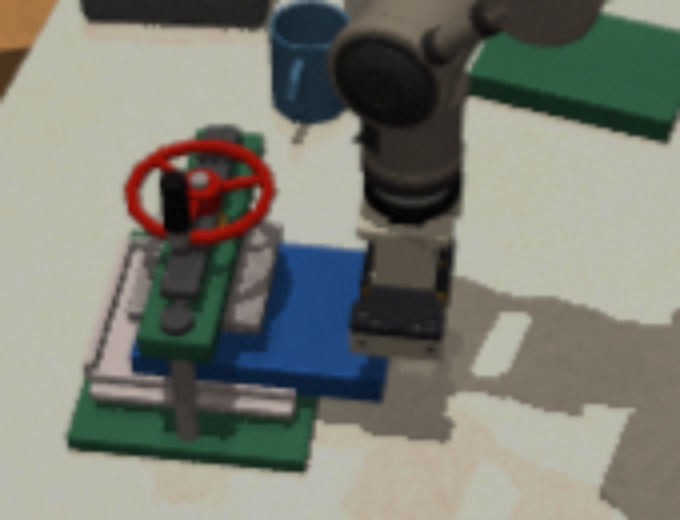

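The picture shows the gripper at the book's front edge (crop ~(400,340)), with light contact. I push on, slower toward the end.

Request:
step_arm(targets=[[[0,0,-0.004,0],[0,0,-0.008,0],[0,0,-0.012,0],[0,0,-0.016,0],[0,0,-0.02,0]]])

```text
time: 2.75
tool_pos: [498.4, -6.7, 46.3]
tcp_rot: [-0.772, 1.57, 2.454]
contact_force: [-5.3, -0.2, 2.2]
grip_width: 0.2
```

Request:
step_arm(targets=[[[0,0,-0.0015,0],[0,0,-0.003,0],[0,0,-0.0045,0],[0,0,-0.006,0],[0,0,-0.0075,0]]])

```text
time: 3.17
tool_pos: [504.9, -6.0, 46.3]
tcp_rot: [-0.364, 1.568, 2.863]
contact_force: [-6.3, -0.0, 4.2]
grip_width: 0.5
```

```bash
python3 -c "
from h import *
to(pf(-134.5,0,46))"
```

```text
t 3.17 tcp [504.9  -6.   46.3] F [-6.3 -0.   4.2] w 0.5 q [-0.16  0.53  1.8   0.    0.82  1.32]
tool y yaw -85.1 x [-0.003  0.001 -1.   ]
[0.0003, -0.0003, -0.0052]
```

Now 0.6 mm per row, one call at a time, feeling for the stop.

Request:
step_arm(targets=[[[0,0,-0.0008,0],[0,0,-0.0016,0],[0,0,-0.0024,0],[0,0,-0.0032,0],[0,0,-0.004,0]]])

```text
time: 3.58
tool_pos: [508.0, -5.6, 46.3]
tcp_rot: [-0.281, 1.566, 2.946]
contact_force: [-5.6, -0.6, 4.4]
grip_width: 0.1
```

Request:
step_arm(targets=[[[0,0,-0.0005,0],[0,0,-0.001,0],[0,0,-0.0015,0],[0,0,-0.002,0],[0,0,-0.0025,0]]])

```text
time: 4.0
tool_pos: [509.8, -5.3, 46.2]
tcp_rot: [-0.257, 1.565, 2.97]
contact_force: [-5.3, 0.6, 4.2]
grip_width: 0.3
```

Request:
step_arm(targets=[[[0,0,-0.0005,0],[0,0,-0.001,0],[0,0,-0.0015,0],[0,0,-0.002,0],[0,0,-0.0025,0]]])

```text
time: 4.42
tool_pos: [509.8, -5.3, 46.0]
tcp_rot: [-0.166, 1.559, 3.061]
contact_force: [-13.0, -3.4, 8.8]
grip_width: 0.6
```

Request:
step_arm(targets=[[[0,0,0.012,0],[0,0,0.03,0],[-0.03,0,0.05,0],[-0.07,0,0.05,0],[-0.11,0,0.05,0]]], jaw=1)

```text
time: 4.83
tool_pos: [460.4, -9.6, 157.3]
tcp_rot: [-0.202, 1.558, 3.025]
contact_force: [1.1, -0.8, 0.4]
grip_width: 0.6
```

Request:
step_arm(targets=[[[-0.04,0,0,0],[-0.08,0,0,0],[-0.12,0,0,0],[-0.14,0,0,0],[-0.14,0,0,0]]], jaw=0.5)

```text
time: 5.25
tool_pos: [465.2, -10.1, 302.8]
tcp_rot: [0.715, 1.57, -2.341]
contact_force: [0.4, -0.1, -0.1]
grip_width: 29.0
```

```bash
python3 meas.py; python3 -c "
from h import *
to([644,61.5,290],[644,61.5,213])"
```

```text
blue [248 128  17   6  74] [719.3  13.1  67.6] zrange [62.9 67.6 72.9]
red [240 125  39  31 426] [650.5  -1.8 195.7] zrange [189.9 195.7 202.5]
blk [229 150  78  59 989] [437.7   7.5 626.2] zrange [390.3 626.2 654. ]
circ ((644.02685546875, 7.523740291595459), 59.50298309326172) ((645.2962646484375, 7.213823318481445), (114.1522216796875, 118.45851135253906), 5.009550094604492)
book ((720.2735595703125, 14.753362655639648), (53.665218353271484, 17.28862762451172), 88.6716079711914) [[711.0095   -11.871636]
 [728.29346  -12.272433]
 [729.5376    41.37836 ]
 [712.25366   41.77916 ]]
blk px [229 150] [306 208] [265.47320526 191.45803842]
blktop [447.07396289  -3.30635772 644.79785555] [488.70494546  -7.99891777 240.        ]
(384, 512, 3)
bridge 458 ((644.0664672851562, 6.5235595703125), (62.5899658203125, 245.20582580566406), 5.192941665649414) [[602.0, 126.0], [624.0, -118.0], [686.0, -113.0], [664.0, 131.0]]
base 357 ((645.6514892578125, 6.9526824951171875), (194.3052215576172, 245.64605712890625), 5.204305648803711) [[538.0, 120.0], [560.0, -124.0], [754.0, -107.0], [731.0, 138.0]]
t 5.3 tcp [464.   -9.9 299.8] F [-0.3 -0.6 -1.5] w 33.3 q [-0.19  0.18  1.54 -0.    1.43  1.3 ]
tool y yaw -85.1 x [-0.005  0.    -1.   ]
[0.0089, -0.0559, -0.1854]
[0.0859, -0.0558, -0.1858]
```

Book's back edge is at x≈729 mm, matching the stop (644+85). Now above the handle.

Request:
step_arm(targets=[[[0.002,-0.012,-0.038,0],[0.004,-0.024,-0.076,0],[0.006,-0.036,-0.114,0],[0.008,-0.048,-0.152,0],[0.009,-0.056,-0.185,0]]])

```text
time: 5.72
tool_pos: [645.3, 63.1, 287.3]
tcp_rot: [-0.23, 1.563, 2.997]
contact_force: [0.1, -0.8, -0.3]
grip_width: 45.5
```

Request:
step_arm(targets=[[[0,0,0,0],[0,0,0,0],[0,0,0,0],[0,0,0,0],[0,0,0,0]]])

```text
time: 6.13
tool_pos: [644.5, 62.6, 288.1]
tcp_rot: [-0.237, 1.564, 2.99]
contact_force: [-0.1, -1.1, -0.0]
grip_width: 46.0
```

```bash
python3 -c "
from h import *
to([644,61.5,213]);c=cap('side');cv2.imwrite('pics/s2.png',cv2.resize(c['color'][110:250,160:300,::-1],None,fx=4,fy=4))
P=cloud(c);m=(c['color'].max(2)<50)&(P[...,2]>215)&(P[...,2]<258)&(abs(P[...,0]-644)<40)&(abs(P[...,1]-61)<40)
print(m.sum(),np.median(P[m],0),P[m].min(0),P[m].max(0))"
```

```text
t 6.13 tcp [644.5  62.6 288.1] F [-0.1 -1.1 -0. ] w 46.0 q [-0.02  0.55  1.02  0.    1.57  1.46]
tool y yaw -85.1 x [-0.006  0.001 -1.   ]
[0.0751, 0.0012, 0.0002]
88 [643.99053934  66.94928119 240.52078446] [635.17725044  53.36900937 215.06622533] [656.0212248   73.59080411 257.61782137]
```

View pics/s2.png

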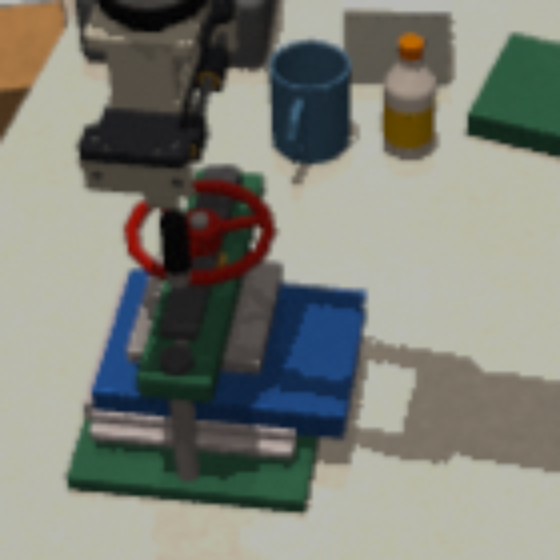

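The book is fully home and the handle stands at crop (175,240), under the gripper. Descend and close.

Request:
step_arm(targets=[[[0.015,0,0,0],[0.03,0,0,0],[0.045,0,0,0],[0.06,0,0,0],[0.073,0,0,0]]])

```text
time: 6.6
tool_pos: [643.6, 62.3, 215.4]
tcp_rot: [-0.269, 1.566, 2.957]
contact_force: [-1.0, -0.3, 0.2]
grip_width: 46.0
```

Request:
step_arm(targets=[[[0,0,0,0],[0,0,0,0],[0,0,0,0],[0,0,0,0],[0,0,0,0]]], jaw=1)

```text
time: 7.02
tool_pos: [644.2, 61.1, 216.8]
tcp_rot: [0.37, 1.568, -2.688]
contact_force: [0.3, -4.2, 1.3]
grip_width: 21.3
```

Request:
step_arm(targets=[[[0,0,0,0],[0,0,0,0],[0,0,0,0],[0,0,0,0],[0,0,0,0]]])

```text
time: 7.43
tool_pos: [644.2, 60.9, 217.0]
tcp_rot: [0.518, 1.568, -2.539]
contact_force: [-1.1, -2.0, 0.2]
grip_width: 21.6
```

```bash
cat >> h.py <<'E'
def arc(n,dphi,R=55,C=A,z0=None,a0=None):
    o,Rm=st(); p=np.array(o['tool_pos']); d=p[:2]-C; a=np.arctan2(d[1],d[0])
    F=np.array(o['contact_force']); er=d/np.linalg.norm(d); et=np.array([-er[1],er[0]])
    print('t',round(o['time'],2),'tcp',p.round(1),'ang %.3f rad r %.1f'%(a,np.linalg.norm(d)),'F',F.round(1),'Ft %.1f Fr %.1f'%(F[:2]@et,F[:2]@er),'w',round(o['grip_width'],1),'q6',round(o['joint_positions'][5],2))
    for k in range(1,n+1):
        b=a+k*dphi; P=np.array([*(C+R*np.array([np.cos(b),np.sin(b)])),p[2]+5.73*k*dphi]); print([*np.round((P-p)@Rm/1000,4).tolist(),0])
E
python3 -c "
from h import *
arc(5,.15)"
```

```text
t 7.43 tcp [644.2  60.9 217. ] ang 1.566 rad r 54.4 F [-1.1 -2.   0.2] Ft 1.1 Fr -2.0 w 21.6 q6 1.46
[-0.0008, -0.0007, 0.0082, 0]
[-0.0017, 0.0004, 0.0164, 0]
[-0.0025, 0.0027, 0.0243, 0]
[-0.0034, 0.0062, 0.0317, 0]
[-0.0042, 0.0108, 0.0386, 0]
```

Request:
step_arm(targets=[[[-0.001,-0.0005,0.008,0],[-0.0017,0.0004,0.0164,0],[-0.0025,0.0027,0.0243,0],[-0.0034,0.0062,0.0317,0],[-0.0042,0.0108,0.0386,0]]])

```text
time: 7.85
tool_pos: [609.1, 49.2, 221.3]
tcp_rot: [-2.669, 1.566, 0.557]
contact_force: [10.6, 6.9, -6.5]
grip_width: 21.3
```

```bash
python3 -c "
from h import *
arc(5,.17)"
```

```text
t 7.85 tcp [609.1  49.2 221.3] ang 2.257 rad r 55.1 F [10.6  6.9 -6.5] Ft -12.5 Fr -1.4 w 21.3 q6 1.44
[-0.001, 0.006, 0.0071, 0]
[-0.002, 0.0131, 0.0133, 0]
[-0.0031, 0.0211, 0.0181, 0]
[-0.0041, 0.0298, 0.0215, 0]
[-0.0051, 0.0389, 0.0234, 0]
```

Request:
step_arm(targets=[[[-0.001,0.006,0.0071,0],[-0.002,0.0131,0.0133,0],[-0.0031,0.0211,0.0181,0],[-0.0041,0.0298,0.0215,0],[-0.0051,0.0389,0.0234,0]]])

```text
time: 8.27
tool_pos: [588.1, 12.9, 225.7]
tcp_rot: [-1.887, 1.56, 1.342]
contact_force: [-1.3, 13.4, -1.3]
grip_width: 21.3
```

```bash
python3 -c "
from h import *
arc(5,.2)"
```

```text
t 8.27 tcp [588.1  12.9 225.7] ang 3.028 rad r 56.2 F [-1.3 13.4 -1.3] Ft -13.2 Fr 2.8 w 21.3 q6 1.37
[-0.0013, 0.0112, -0.0001, 0]
[-0.0025, 0.0221, -0.0012, 0]
[-0.0038, 0.0326, -0.0045, 0]
[-0.005, 0.0422, -0.0097, 0]
[-0.0062, 0.0506, -0.0168, 0]
```

Request:
step_arm(targets=[[[-0.0013,0.0112,-0.0001,0],[-0.0025,0.0221,-0.0012,0],[-0.0038,0.0326,-0.0045,0],[-0.005,0.0422,-0.0097,0],[-0.0062,0.0506,-0.0168,0]]])

```text
time: 8.68
tool_pos: [604.8, -34.1, 230.9]
tcp_rot: [-1.123, 1.554, 2.107]
contact_force: [-16.5, 4.6, 5.0]
grip_width: 21.0
```

```bash
python3 -c "
from h import *
arc(5,.2)"
```

```text
t 8.68 tcp [604.8 -34.1 230.9] ang -2.339 rad r 56.4 F [-16.5   4.6   5. ] Ft -15.0 Fr 8.2 w 21.0 q6 1.29
[-0.0013, 0.0066, -0.009, 0]
[-0.0026, 0.0124, -0.0183, 0]
[-0.0039, 0.0162, -0.0286, 0]
[-0.0052, 0.0179, -0.0395, 0]
[-0.0064, 0.0174, -0.0504, 0]
```

Request:
step_arm(targets=[[[-0.0013,0.0063,-0.0087,0],[-0.0026,0.0128,-0.018,0],[-0.0039,0.0167,-0.0285,0],[-0.0052,0.0187,-0.0395,0],[-0.0064,0.0184,-0.0507,0]]])

```text
time: 9.1
tool_pos: [654.0, -48.9, 236.1]
tcp_rot: [-0.753, 1.548, 2.476]
contact_force: [-13.0, -1.4, 1.2]
grip_width: 22.0
```

```bash
python3 -c "
from h import *
arc(5,.14,R=55.5);print(np.array(st()[1]).round(3).tolist())"
```

```text
t 9.1 tcp [654.  -48.9 236.1] ang -1.392 rad r 56.3 F [-13.   -1.4   1.2] Ft -13.0 Fr -1.0 w 22.0 q6 1.29
[-0.0009, -0.0021, -0.0076, 0]
[-0.0018, -0.0044, -0.015, 0]
[-0.0027, -0.0077, -0.022, 0]
[-0.0035, -0.012, -0.0285, 0]
[-0.0043, -0.0171, -0.0343, 0]
[[-0.018, 0.087, -0.996], [0.014, -0.996, -0.088], [-1.0, -0.016, 0.017]]
```

Request:
step_arm(targets=[[[-0.0009,-0.0019,-0.0076,0],[-0.0018,-0.0044,-0.015,0],[-0.0027,-0.0077,-0.022,0],[-0.0035,-0.012,-0.0285,0],[-0.0043,-0.0171,-0.0343,0]]])

```text
time: 9.52
tool_pos: [684.7, -31.2, 239.6]
tcp_rot: [-0.487, 1.544, 2.741]
contact_force: [-10.1, -8.4, -0.1]
grip_width: 21.8
```

```bash
python3 -c "
from h import *
arc(5,.06,R=55.5)"
```

```text
t 9.52 tcp [684.7 -31.2 239.6] ang -0.746 rad r 55.5 F [-10.1  -8.4  -0.1] Ft -13.0 Fr -1.7 w 21.8 q6 1.32
[-0.0004, -0.0023, -0.0024, 0]
[-0.0007, -0.0048, -0.0046, 0]
[-0.0011, -0.0074, -0.0067, 0]
[-0.0015, -0.0101, -0.0086, 0]
[-0.0018, -0.0129, -0.0104, 0]
```

Request:
step_arm(targets=[[[-0.0004,-0.0023,-0.0024,0],[-0.0007,-0.0048,-0.0046,0],[-0.0011,-0.0074,-0.0067,0],[-0.0015,-0.0101,-0.0086,0],[-0.0018,-0.0129,-0.0104,0]]])

```text
time: 9.93
tool_pos: [692.2, -20.2, 240.9]
tcp_rot: [-0.28, 1.541, 2.945]
contact_force: [-8.8, -10.5, 0.2]
grip_width: 21.3
```

```bash
python3 -c "
from h import *
arc(5,.06,R=55.5)"
```

```text
t 9.93 tcp [692.2 -20.2 240.9] ang -0.506 rad r 55.1 F [ -8.8 -10.5   0.2] Ft -13.4 Fr -2.6 w 21.3 q6 1.35
[-0.0004, -0.0026, -0.0021, 0]
[-0.0007, -0.0056, -0.0036, 0]
[-0.0011, -0.0086, -0.005, 0]
[-0.0015, -0.0117, -0.0063, 0]
[-0.0018, -0.0148, -0.0073, 0]
```

Request:
step_arm(targets=[[[-0.0004,-0.0027,-0.0019,0],[-0.0007,-0.0056,-0.0036,0],[-0.0011,-0.0086,-0.005,0],[-0.0015,-0.0117,-0.0063,0],[-0.0018,-0.0148,-0.0073,0]]])

```text
time: 10.35
tool_pos: [696.8, -8.2, 242.1]
tcp_rot: [-0.097, 1.537, 3.126]
contact_force: [-8.1, -12.9, -0.9]
grip_width: 21.4
```

```bash
python3 -c "
from h import *
arc(5,.06,R=55.5)"
```

```text
t 10.35 tcp [696.8  -8.2 242.1] ang -0.272 rad r 54.8 F [ -8.1 -12.9  -0.9] Ft -14.6 Fr -4.4 w 21.4 q6 1.37
[-0.0004, -0.0029, -0.0017, 0]
[-0.0008, -0.0061, -0.0025, 0]
[-0.0011, -0.0094, -0.0032, 0]
[-0.0015, -0.0127, -0.0036, 0]
[-0.0018, -0.016, -0.0039, 0]
```

Request:
step_arm(targets=[[[-0.0004,-0.003,-0.0014,0],[-0.0008,-0.0061,-0.0025,0],[-0.0011,-0.0094,-0.0032,0],[-0.0015,-0.0127,-0.0036,0],[-0.0018,-0.016,-0.0039,0]]])

```text
time: 10.77
tool_pos: [698.4, 3.3, 243.3]
tcp_rot: [0.103, 1.532, -2.961]
contact_force: [-4.9, -17.0, -1.5]
grip_width: 21.0
```

```bash
python3 -c "
from h import *
arc(5,.06,R=55.5)"
```

```text
t 10.77 tcp [698.4   3.3 243.3] ang -0.059 rad r 54.5 F [ -4.9 -17.   -1.5] Ft -17.2 Fr -3.9 w 21.0 q6 1.39
[-0.0004, -0.0032, -0.0013, 0]
[-0.0008, -0.0065, -0.0015, 0]
[-0.0011, -0.0098, -0.0014, 0]
[-0.0015, -0.0131, -0.0011, 0]
[-0.0018, -0.0164, -0.0007, 0]
```

Request:
step_arm(targets=[[[-0.0003,-0.0025,-0.0007,0],[-0.0005,-0.0045,-0.001,0],[-0.0007,-0.006,-0.0012,0],[-0.0009,-0.0075,-0.0012,0],[-0.0011,-0.009,-0.0012,0]]])

```text
time: 11.18
tool_pos: [698.4, 6.9, 243.8]
tcp_rot: [0.283, 1.528, -2.786]
contact_force: [-4.5, -17.0, -3.6]
grip_width: 21.3
```

```bash
python3 -c "
from h import *
arc(5,.032,R=55.5)"
```

```text
t 11.18 tcp [698.4   6.9 243.8] ang 0.008 rad r 54.4 F [ -4.5 -17.   -3.6] Ft -17.0 Fr -4.6 w 21.3 q6 1.41
[-0.0003, -0.0017, -0.0012, 0]
[-0.0005, -0.0035, -0.0012, 0]
[-0.0007, -0.0052, -0.0012, 0]
[-0.0009, -0.007, -0.0011, 0]
[-0.0011, -0.0088, -0.001, 0]
```

Request:
step_arm(targets=[[[-0.0003,-0.0025,-0.0007,0],[-0.0005,-0.0045,-0.001,0],[-0.0007,-0.006,-0.0011,0],[-0.0009,-0.0075,-0.001,0],[-0.0011,-0.009,-0.001,0]]])

```text
time: 11.6
tool_pos: [698.2, 10.3, 244.1]
tcp_rot: [0.432, 1.522, -2.642]
contact_force: [-2.8, -18.0, -3.9]
grip_width: 21.4
```

```bash
python3 -c "
from h import *
arc(5,.032,R=55.5)"
```

```text
t 11.6 tcp [698.2  10.3 244.1] ang 0.070 rad r 54.3 F [ -2.8 -18.   -3.9] Ft -17.7 Fr -4.1 w 21.4 q6 1.42
[-0.0003, -0.0018, -0.0011, 0]
[-0.0005, -0.0035, -0.001, 0]
[-0.0007, -0.0053, -0.0009, 0]
[-0.0009, -0.0071, -0.0007, 0]
[-0.0011, -0.0088, -0.0004, 0]
```

Tangential force rose from ~13 N free to ~17.7 N with the expected slope, so I estimate a squeeze of about 50–60 N. I relax, open and retreat.

Request:
step_arm(targets=[[[0,0,0,0],[0,0,0,0],[0,0,0,0],[0,0,0,0],[0,0,0,0]]])

```text
time: 12.02
tool_pos: [698.1, 9.2, 244.0]
tcp_rot: [0.462, 1.521, -2.612]
contact_force: [-1.5, -7.1, -0.9]
grip_width: 21.4
```

Request:
step_arm(targets=[[[0,0,0,0],[0,0,0,0],[0,0,0,0],[0,0,0,0],[0,0,0,0]]], jaw=0.5)

```text
time: 12.43
tool_pos: [698.2, 9.9, 244.1]
tcp_rot: [0.455, 1.521, -2.618]
contact_force: [0.2, -0.6, 0.1]
grip_width: 45.1
```

```bash
python3 -c "
from h import *
p=st()[0]['tool_pos']; arc(1,0); to(p+[0,0,20],p+[0,0,100])"
```

```text
t 12.43 tcp [698.2   9.9 244.1] ang 0.063 rad r 54.3 F [ 0.2 -0.6  0.1] Ft -0.6 Fr 0.2 w 45.1 q6 1.42
[-0.0, 0.0, -0.0007, 0]
t 12.43 tcp [698.2   9.9 244.1] F [ 0.2 -0.6  0.1] w 45.1 q [-0.08  0.71  0.87 -0.03  1.61  1.42]
tool y yaw -86.1 x [-0.043 -0.025 -0.999]
[-0.02, 0.0004, 0.0009]
[-0.0999, 0.0022, 0.0044]
```

Request:
step_arm(targets=[[[-0.015,0,0.001,0],[-0.035,0.001,0.002,0],[-0.06,0.001,0.003,0],[-0.09,0.002,0.004,0],[-0.115,0.002,0.005,0]]])

```text
time: 12.85
tool_pos: [698.1, 10.7, 361.2]
tcp_rot: [0.462, 1.523, -2.611]
contact_force: [0.6, 0.1, 0.4]
grip_width: 45.7
```

Request:
step_arm(targets=[[[0,0,0.03,0],[0,0,0.07,0],[0,0,0.11,0],[0,0,0.15,0],[0,0,0.19,0]]])

```text
time: 13.27
tool_pos: [506.6, -1.8, 369.2]
tcp_rot: [0.457, 1.523, -2.615]
contact_force: [0.6, 0.1, 0.5]
grip_width: 45.9
```

Request:
step_arm(targets=[[[0,0,0.03,0],[0,0,0.05,0],[0,0,0.05,0],[0,0,0.05,0],[0,0,0.05,0]]])

```text
time: 13.68
tool_pos: [457.4, -5.2, 371.6]
tcp_rot: [0.466, 1.524, -2.606]
contact_force: [-0.5, -0.3, -0.1]
grip_width: 46.2
```

```bash
python3 -c "
from h import *
to();c=cap('side');cv2.imwrite('pics/s3.png',cv2.resize(c['color'][110:260,150:320,::-1],None,fx=4,fy=4))
P=cloud(c);k=(c['color'].max(2)<50)&(P[...,2]>235)&(P[...,2]<295)&(abs(P[...,0]-660)<90)&(abs(P[...,1])<80)
print(k.sum(),np.median(P[k],0),P[k].max(0),P[k].min(0))
h=cv2.cvtColor(c['color'],cv2.COLOR_RGB2HSV);b=(h[...,0]>100)&(h[...,0]<125)&(h[...,1]>120)&(P[...,1]<100)&(P[...,1]>-80)&(P[...,0]<590)&(P[...,0]>500)&(P[...,2]>50)&(P[...,2]<130)
t=P[b];print('book top z',np.percentile(t[:,2],[50,90]),t[:,0].min(),t[:,1].min())"
```

```text
t 13.68 tcp [457.4  -5.2 371.6] F [-0.5 -0.3 -0.1] w 46.2 q [-0.16  0.16  1.37 -0.03  1.64  1.34]
tool y yaw -86.0 x [-0.04  -0.024 -0.999]
83 [697.79499294  15.53172171 262.50550607] [709.94858692  20.69902191 283.79690457] [688.35268013   1.94429331 236.6653157 ]
book top z [93.87518831 96.96942707] 514.2966143742239 -75.37677861497049
```

View pics/s3.png

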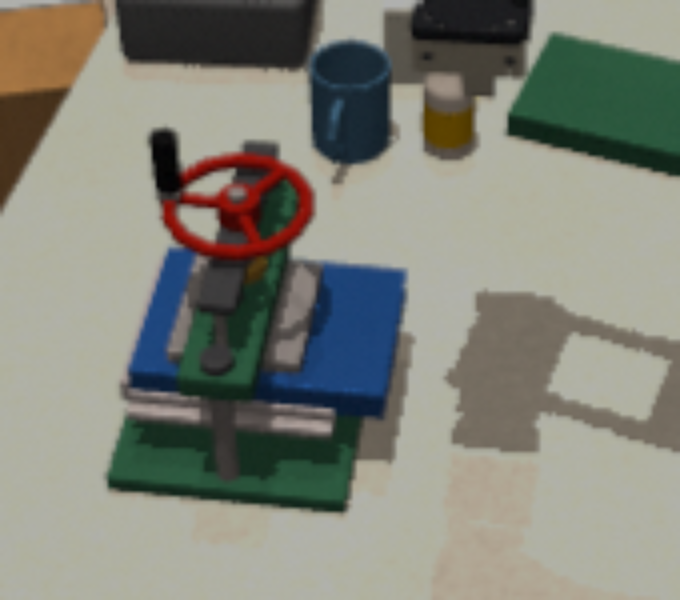

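The picture shows the cradle and book lifted against the plate, handle at crop (165,165), and the gripper clear. The book top is at about 94 mm. Handing in.

```bash
python3 -c "
from plant import bot
bot.close_job()"
```

```text
the job is handed in; nothing more can be done
```

The book is pushed home and clamped in the press, and I handed the job in at about 14 s on the robot's clock. No verdict is reported.

- **Push:** I pushed the blue book in with closed fingers. The force was about 6 N along the way and 13 N horizontally at the stop. In the top picture the book's back edge was at x ≈ 729 mm, which matches the stop face.
- **Winding:** I gripped the crank and wound the wheel about 4.8 rad counter-clockwise. The free running force was about 13 N, and the wheel began to turn heavier at roughly 4.35 rad. I stopped at 17.7 N.
- **Squeeze:** It can't be read directly. The extra crank force points to about 46 N, and the angle past contact to about 55–60 N.
- **Release:** After letting go, the force reading was near zero. The last picture shows the gripper clear of the press and the handle still at the angle where I left it. The book's top is about 94 mm high, which agrees with the wound height minus the spring's give.

Two things did not fit perfectly. One free-running reading reached 15 N, and one squeeze reading stayed flat when I slowed down. The tool also tilted about 3° while winding, which had no visible effect. The arm touched only the book and the crank; I did not re-measure the other things on the desk.

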